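Show the tipped shaker's head to the phone camera

TASK

One glass salt shaker has tipped over on the lazy Susan, and someone on a video call wants to see whether the holes in its head are clogged. Pick up the lying shaker and hold it still in the air in front of the phone's camera lens: shaker level, centred on the lens, its perforated head pointing straight at the lens from about 10 cm away. Finish while still holding it there; leave the other things standing on the lazy Susan, which turns freely, and do not touch the phone or its stand.

Things in the scene. Friction and masses are not known exactly. Their poses are not given: they have to be found in the camera images.
- shaker: The salt shaker lying on its side on the lazy Susan (the only lying thing): glass body 44 mm across at its widest, 30 mm from the flat end, narrowing to a 34 mm grey perforated head; 90 mm long, about 0.1 kg. Origin: centre of the flat end; z runs to the head. Lying, the origin is 24 mm above the disc and the head dips 0.1 rad. Grip across the body, 25 to 45 mm from the flat end. It can roll.
- shaker_head (a point): Centre of the perforated end of the lying shaker's head, 90 mm from the shaker's origin along its z axis; same axes as shaker.
- turntable: Lazy Susan: dark wooden disc, 320 mm in diameter, on a low black foot. Origin on its axis, at the worktop; the disc's upper face is 30 mm above the worktop, flat, without a rim. The disc spins freely about the upright axis, next to no friction, carrying what stands on it (the foot, whose pose this is, stays fixed).
- phone_stand: Fixed stand: round dark steel base 110 mm in diameter and a thin post carrying a grey phone on its long edge (150 wide, 72 high, 8 thick), camera side towards the robot. Origin: centre of the base's underside; x points level from the camera side through the phone to its back, y to the left as the robot sees it, z up. The phone's height on the post varies from time to time.
- lens (a point): Front of the phone's main camera lens (the upper, larger ring, 18 mm, midway along the phone; the small ring 19 mm below is the flash), 200 to 260 mm above the worktop, 16 mm below the phone's top edge. Axes as phone_stand: the camera looks level along its negative x axis. The head belongs on that axis, 100 mm out.
- standing_shaker: Bystander on the lazy Susan: a salt shaker like the other (44 mm in diameter, 90 mm high), but standing. Origin: centre of its underside, z up.
- spice_jar: Bystander on the lazy Susan: standing spice jar with a red screw cap, 45 mm in diameter, 106 mm high. Origin: centre of its underside, z up.
- egg_cup: Bystander on the lazy Susan: standing wooden egg cup, 45 mm in diameter, 56 mm high. Origin: centre of its underside, z up.

How it is judged (in metres and radians):
On the way:
1. the lying shaker is gripped and lifted clear of the lazy Susan (height (world z) of shaker above 0.09 m and contact force between the fingers and shaker above 1 N and contact force between shaker and turntable below 0.05 N), for 0.2 s.
At the end, for the whole second after the job is handed in: Fingers still hold the shaker, at rest, touching nothing else; end of its head 65 to 135 mm in front of the lens, within 18 mm of the lens axis sideways and in height; shaker axis within 0.2 rad of the lens axis, head towards the lens; the other three things stand on the lazy Susan (x of shaker_head in the frame of lens between -0.135 and -0.065 m and y of shaker_head in the frame of lens between -0.018 and 0.018 m and z of shaker_head in the frame of lens between -0.018 and 0.018 m and x of shaker in the frame of lens below -0.145 m and angle between the z axis of shaker and the x axis of lens, either way round below 0.2 rad and height (world z) of shaker_head above 0.15 m and contact force between the fingers and shaker above 1 N and contact force between shaker and turntable below 0.05 N and contact force between shaker and phone_stand below 0.05 N and linear speed of shaker below 0.02 m/s and angular speed of shaker below 0.15 rad/s and angle between each of standing_shaker, spice_jar, egg_cup's own z axis and vertical below 0.15 rad and height (world z) of standing_shaker between 0.025 and 0.04 m and horizontal distance between each of standing_shaker, spice_jar, egg_cup and turntable below 0.155 m and height (world z) of spice_jar between 0.025 and 0.04 m and height (world z) of egg_cup between 0.025 and 0.04 m); the arm keeps its last pose, push and grip.
It fails at once if a bystander on the lazy Susan is tipped over, lifted or knocked off (angle between any of standing_shaker, spice_jar, egg_cup's own z axis and vertical above 0.5 rad or height (world z) of any of standing_shaker, spice_jar, egg_cup above 0.06 m or height (world z) of any of standing_shaker, spice_jar, egg_cup below 0.02 m).
It fails at once if the phone or its stand is touched (contact force between any of the arm, the fingers, shaker and phone_stand above 1 N).
It also fails if it takes over 35 s, if anything falls off the work surface, if the arm or the gripper's body presses on something with over 40 N, if the wrist force passes 120 N, or if a joint passes its speed limit or range.

ROBOT

A 7-joint arm with a two-finger parallel gripper is mounted at the origin on a cart in front of the work surface, level with it; the furniture and walls round the work are solid. World frame = base frame: x ahead of the robot, y to its left, z up, the work surface at z = 0. Lengths are in m, angles in degrees, forces in N, time in s.
With the tool pointing down it reaches from about 0.425 to 0.825 m from the base axis. Payload 3.6 kg.
Tool frame: the origin (TCP) lies midway between the tips of the shut fingers; the grasp point (between the pads) lies 19 mm behind it (r.grip_point_offset is the z of the grasp point in the tool frame, in m); z points along the fingers, y is the line along which they close (so a half turn about z gives the same grasp; the last joint's range is limited). The gripper opens to 85 mm and grips with 20 to 120 N. Pads are 22 mm wide; open, the fingers measure 114 mm over their backs; the gripper's body (76 mm by 85 mm) begins 54 mm behind the grasp point. The pads swing forward as they close: fully open they stand 13 mm farther back than shut.
Start: joints at [-66.148, 35.231, -0.722, 81.555, 0.464, 63.22, -2.315], TCP at [0.278, 0.587, 0.231] pointing down, gripper open.
Joint ranges: [-178.69, 178.69], [-17.37, 117.87], [-77.05, 75.6], [15.02, 138.74], [-78.02, 258.01], [0.78, 113.62], [-162.83, 162.83]. Speed limits (degrees/s): [159.86, 159.86, 180, 180, 180, 180, 180].

INTERFACE

Orientations are given as [roll, pitch, yaw] about the fixed x, y, z axes, in that order (R = Rz(yaw) Ry(pitch) Rx(roll)).
In Python, from cell import r, eyes gives the robot as it stands (r), with the cameras (eyes).
- The arm moves only by the tool step_hand, called after "Call:" as a command line: name --argument value ..., lists and objects as JSON in quotes. Schema: {"type":"object","properties":{"plan":{"type":"array","items":{"type":"object","properties":{"trans":{"type":"array","items":{"type":"number"},"minItems":3,"maxItems":3},"twist":{"type":"number"}},"additionalProperties":false},"minItems":1,"maxItems":10},"aperture":{"type":"number"},"force":{"type":"number"},"only":{"type":"string"},"quiet":{"type":"boolean"},"lines":{"type":"string"}},"required":["plan"],"additionalProperties":false}. plan is a list of rows, 1 to 10 of them, each an object with the fields trans (a list: dx, dy, dz in normalised numbers (1 is 0.75 m)), twist (a turn about the tool's z in fractions of the full range, 1 being 120 degrees); a field left out counts as zero; each row shifts and turns the commanded pose from where the row before left it, along the tool's axes as they then stand; what a row does not reach is not made up. A row lasts 1/12 s, in which the tool goes at most 0.0417 m and 7.16 degrees, less where a joint would pass 70% of its speed; a pose out of reach is approached as far as the arm can. aperture is the finger opening in m, set as the call begins (left out keeps the last). The fingers move at their own pace and stop on an object; force is the grip in N (left out, the last holds). Time passes only in rows, so rows that do not move let the fingers close. The tool returns the time, the measured TCP pose, the force, the opening and the grip force at its end. only (a regular expression) keeps the lines of the reply that match it, lines (a string "A,B") keeps lines A to B, and quiet returns only ok. Input that does not fit is refused with a message, and nothing moves.
- r.get_obs(): the state, without advancing time (a new reading comes with each control period).
- eyes.get_image(name): name is "scene" or "top" or "wrist"; returns a dict with "frame" (420x560x3 uint8, red, green, blue), "fx", "fy", "cx", "cy" (pixels), "rvec" (rotation vector, rad) and "tvec" (3), from world to camera coordinates, as OpenCV has them. Camera axes: x right, y down, z forward; pixel columns grow to the right and rows downward; lengths in m; the calibration is good to about 2 mm. A picture is of the moment at which its call begins. There is no depth.
- r.close_job(): hands the job in; it is judged then, once.
The state is a dict: "time_s": time; "qpos": joint angles; "qvel": joint speeds; "joint_torque": joint torques, N m; "ee_pos": TCP position; "eef_rot": TCP orientation; "contact_force": force on the tool from outside, world axes, zero at the start; "wrist_torque": the same for the moment, N m; "gripper_width": finger opening in m; "grip_force": force on a finger pad.
Only numpy, scipy, OpenCV 4.12 (cv2) and the standard library are available. Lean on these libraries where they do the work, as an engineer would, in place of code of your own. Each camera call takes 0.05 s, during which the arm holds its last target. There are 200 camera calls.

## Working session

There is one attempt and no reset: what is moved stays moved. The work goes in short steps, Python scripts to look and compute and a tool call to move; the robot and the scene stay as the last step left them, time stands still between calls to the robot, and variables do not carry over. Pictures are saved under pics/ and viewed, at most 10 in all, crops included, and the job is handed in when it is done.

```bash
ls; mkdir -p pics
```

Run:
```python
from cell import r, eyes
import cv2,pickle
d={}
for n in("scene","top","wrist"):
    d[n]=eyes.get_image(n); 
    print(n,d[n]["fx"],d[n]["cx"],d[n]["cy"],d[n]["rvec"],d[n]["tvec"])
    cv2.imwrite(f"pics/{n}0.png",d[n]["frame"][:,:,::-1])
pickle.dump(d,open("d0.pkl","wb"))
o=r.get_obs();print(o["ee_pos"],o["eef_rot"],r.grip_point_offset,o["time_s"],o["gripper_width"])
```

```text
cell.py
pics
scene 483.35905459580806 277.9367910930691 207.5217645083529 [ 1.96032874 -1.16855354  0.55725149] [-0.52338395  0.34564476  0.73856595]
top 430.65744062508486 280.7152918383297 208.813020859654 [ 2.13167543 -2.14335005  0.20667724] [-0.26692969  0.60195577  0.88458663]
wrist 308.00674397295535 278.5753704133051 204.0422005519469 [-2.405941   -1.52145697 -0.253501  ] [-0.64959321 -0.04320686  0.38293997]
[0.27822619 0.58678574 0.23038972] [-1.79884023e+02  7.25755687e-04  1.54632545e+02] -0.0187 0.15 0.08529882864140328
```

View pics/scene0.png

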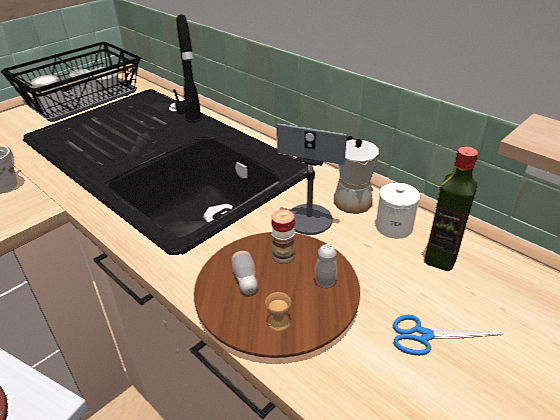

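View pics/top0.png

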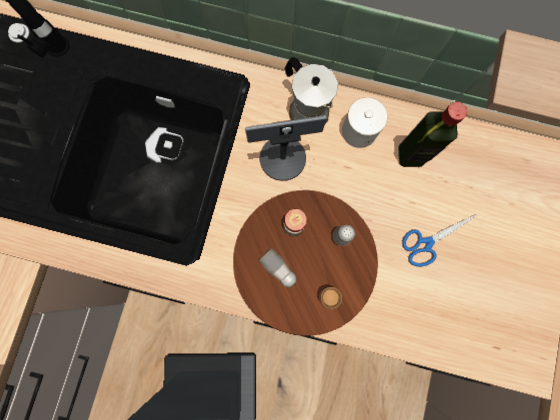

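The lying shaker has its flat end near top (267,257) and its head near (288,279). The phone top edge runs (247,132)–(325,122), and in the scene view the lens is near (309,138). I'll zoom in on these.

Create h.py:
```python
import cv2,numpy as np,pickle
def cam(d):
    K=np.array([[d["fx"],0,d["cx"]],[0,d["fy"],d["cy"]],[0,0,1.]]); R=cv2.Rodrigues(np.array(d["rvec"]))[0]; t=np.array(d["tvec"]).reshape(3)
    return K,R,t
def ray(d,p):
    K,R,t=cam(d); v=R.T@np.linalg.inv(K)@np.array([p[0],p[1],1.]); return -R.T@t, v/np.linalg.norm(v)
def plane(d,p,z):
    o,v=ray(d,p); return o+v*(z-o[2])/v[2]
def tri(d1,p1,d2,p2):
    o1,v1=ray(d1,p1);o2,v2=ray(d2,p2)
    s=np.linalg.lstsq(np.c_[v1,-v2],o2-o1,rcond=None)[0]
    a=o1+v1*s[0];b=o2+v2*s[1]; return (a+b)/2,np.linalg.norm(a-b)
def proj(d,P):
    return cv2.projectPoints(np.array(P,float).reshape(-1,1,3),np.array(d["rvec"],float),np.array(d["tvec"],float),cam(d)[0],None)[0].reshape(-1,2)
```

Run:
```python
import pickle,cv2,numpy as np
d=pickle.load(open("d0.pkl","rb"))
def c(n,x,y,w,h,s): return cv2.resize(d[n]["frame"][y:y+h,x:x+w,::-1],(w*s,h*s),interpolation=cv2.INTER_CUBIC)
a=c("top",230,100,133,200,3)   # 399x600
b=c("scene",220,230,133,100,3); e=c("scene",260,110,133,100,3)
cv2.imwrite("pics/crop0.png",np.hstack([a,np.vstack([b,e])]))
```

```text
(no output)
```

View pics/crop0.png

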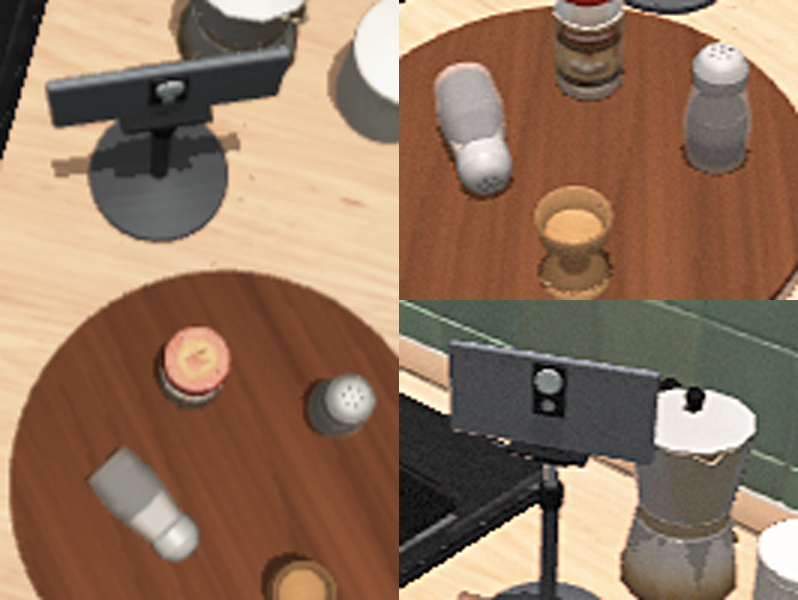

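View pics/wrist0.png

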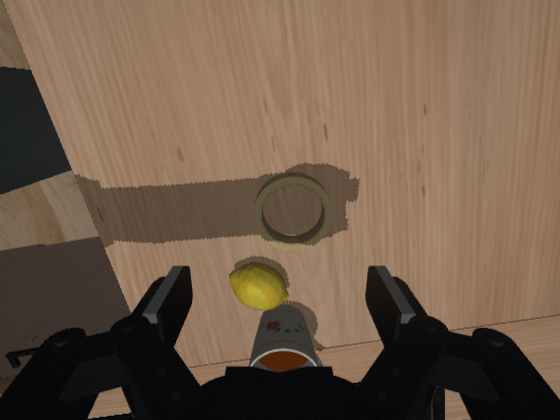

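The top crop shows the shaker's flat end centred at about (107,466) and its head end at about (184,552), both in crop pixels. The lens is near (172,88) in the top crop, and at about (548,381) in the lower right scene crop. Now I'll turn these into positions.

Run:
```python
import pickle,numpy as np
from h import *
d=pickle.load(open("d0.pkl","rb"));T=d["top"];S=d["scene"]
t=lambda x,y:(x/3+230-.33,y/3+100-.33); s1=lambda x,y:((x-399)/3+220-.33,y/3+230-.33); s2=lambda x,y:((x-399)/3+260-.33,(y-300)/3+110-.33)
print("cams",ray(T,(280,210))[0],ray(S,(280,210))[0])
L,e=tri(T,t(172,88),S,s2(548,381));print("lens",L,e)
for z in(L[2]+.016,):
  a,b=plane(S,s2(452,342),z),plane(S,s2(658,375),z);print("topedge scene",a,b,np.linalg.norm(a-b),np.degrees(np.arctan2(*(b-a)[[1,0]])))
  a,b=plane(T,t(47,84),z),plane(T,t(288,46),z);print("topedge(back) top",a,b,np.linalg.norm(a-b),np.degrees(np.arctan2(*(b-a)[[1,0]])))
print("base",plane(T,t(158,170),0.01))
a,b=plane(T,t(107,466),.054),plane(T,t(184,552),.045);print("shaker",a,b,np.linalg.norm(a-b),np.degrees(np.arctan2(*(b-a)[[1,0]])))
print("scene flat",plane(S,s1(466,75),.054),"head",plane(S,s1(487,181),.045))
print("jar top",plane(T,t(197,358),.136),"stand top",plane(T,t(350,397),.12),"cup",plane(T,t(302,590),.086))
# disc
import cv2
hsv=cv2.cvtColor(T["frame"],cv2.COLOR_RGB2HSV);m=((hsv[...,0]<14)|(hsv[...,0]>172))&(hsv[...,1]>110)&(hsv[...,2]<150)
c=max(cv2.findContours(m.astype(np.uint8),0,1)[0],key=cv2.contourArea);el=cv2.fitEllipse(cv2.convexHull(c));print(el,plane(T,el[0],.03))
```

```text
cams [ 0.43651452 -0.25345291  0.98046541] [-0.0717536  -0.65152113  0.71361919]
lens [ 0.71784703 -0.2795122   0.22983803] 0.00020387154167875247
topedge scene [ 0.71085123 -0.20903784  0.24583803] [ 0.73191967 -0.35270629  0.24583803] 0.1452050406044032 -81.65725628771355
topedge(back) top [ 0.71446329 -0.20444987  0.24583803] [ 0.73841319 -0.34913981  0.24583803] 0.1466587027643626 -80.60129598898446
base [ 0.73317604 -0.27569279  0.01      ]
shaker [ 0.5003046  -0.23657496  0.054     ] [ 0.43942889 -0.29130017  0.045     ] 0.08235108535352163 -138.04552554793463
scene flat [ 0.51063456 -0.23510321  0.054     ] head [ 0.44293844 -0.29263947  0.045     ]
jar top [ 0.56552017 -0.29762876  0.136     ] stand top [ 0.54101774 -0.40098892  0.12      ] cup [ 0.41328861 -0.36964698  0.086     ]
((304.9678649902344, 262.59716796875), (143.666748046875, 145.72421264648438), 153.9938507080078) [ 0.48483917 -0.32308551  0.03      ]
```

Careful with the scale: shifts go in shares of 0.75 m and turns go in shares of 120 degrees. That gives: -0.036 m / 0.75 = -0.048, -0.004 m / 0.75 = -0.0053, 3.4 degrees / 120 = 0.0283.

Call:
step_hand --plan '[{"trans":[-0.048,-0.0053,0],"twist":0.0283},{"trans":[-0.048,-0.0053,0],"twist":0.0283},{"trans":[-0.048,-0.0053,0],"twist":0.0283},{"trans":[-0.048,-0.0053,0],"twist":0.0283},{"trans":[-0.048,-0.0053,0],"twist":0.0283},{"trans":[-0.048,-0.0053,0],"twist":0.0283},{"trans":[-0.048,-0.0053,0],"twist":0.0283},{"trans":[-0.048,-0.0053,0],"twist":0.0283},{"trans":[-0.048,-0.0053,0],"twist":0.0283},{"trans":[-0.048,-0.0053,0],"twist":0.0283}]' --aperture 0.085 --force 30

```text
time_s: 0.98
ee_pos: [0.5227, 0.3247, 0.2309]
eef_rot: [-180.0, 0.0, 120.5]
contact_force: [1.3, 0.2, -0.3]
gripper_width: 0.0848
grip_force: 0.0
```

Converted, -0.036 m / 0.75 = -0.048, -0.004 m / 0.75 = -0.0053, 4.4 degrees / 120 = 0.0367.

Call:
step_hand --plan '[{"trans":[-0.048,-0.0053,0],"twist":0.0367},{"trans":[-0.048,-0.0053,0],"twist":0.0292},{"trans":[-0.048,-0.0053,0],"twist":0.0292},{"trans":[-0.048,-0.0053,0],"twist":0.0292},{"trans":[-0.048,-0.0053,0],"twist":0.0292},{"trans":[-0.048,-0.0053,0],"twist":0.0292},{"trans":[-0.048,-0.0053,0],"twist":0.0292},{"trans":[-0.048,-0.0053,0],"twist":0.0292},{"trans":[-0.048,-0.0053,0],"twist":0.0292},{"trans":[-0.048,-0.0053,0],"twist":0.0292}]'

```text
time_s: 1.82
ee_pos: [0.5697, -0.0288, 0.231]
eef_rot: [-180.0, 0.0, 84.6]
contact_force: [-0.0, -0.6, 0.4]
gripper_width: 0.0853
grip_force: 0.0
```

Call:
step_hand --plan '[{"trans":[-0.048,-0.0053,0],"twist":0.0292},{"trans":[-0.048,-0.0053,0],"twist":0.0292},{"trans":[-0.048,-0.0053,0],"twist":0.0292},{"trans":[-0.048,-0.0053,0],"twist":0.0292},{"twist":0.0583},{"twist":0.0583},{"twist":0.0583},{"twist":0.0583},{},{}]'

```text
time_s: 2.65
ee_pos: [0.5278, -0.1651, 0.231]
eef_rot: [-180.0, 0.0, 42.9]
contact_force: [-0.1, -0.3, 0.2]
gripper_width: 0.0851
grip_force: 0.0
```

Run:
```python
from cell import r, eyes
import cv2,pickle
d={n:eyes.get_image(n) for n in("wrist","top")}
pickle.dump(d,open("d1.pkl","wb"))
cv2.imwrite("pics/wrist1.png",d["wrist"]["frame"][:,:,::-1])
```

```text
(no output)
```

View pics/wrist1.png

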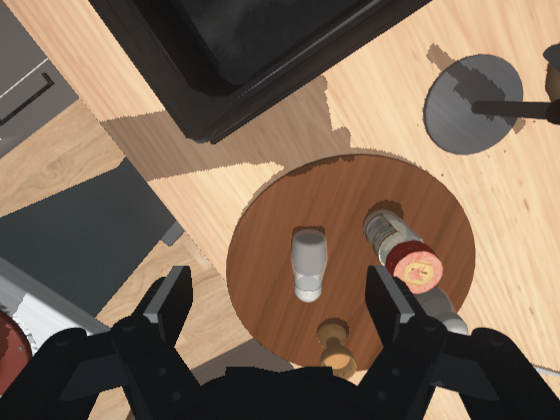

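The wrist view shows the shaker with its flat end near (309,231) and its head tip near (306,301), and nothing else between the fingers. I'll measure it from this view as a cross-check.

Run:
```python
from h import *
d=pickle.load(open("d1.pkl","rb"));W=d["wrist"]
f=W["frame"][215:310,285:335];hsv=cv2.cvtColor(f,cv2.COLOR_RGB2HSV)
m=(hsv[...,1]<75).astype(np.uint8)
c=max(cv2.findContours(m,0,1)[0],key=cv2.contourArea)
print(cv2.boundingRect(c),cv2.minAreaRect(c))
for y in range(10,95,8):
    x=np.where(m[y])[0]; print(y+215,(x.min()+285,x.max()+285) if len(x) else None)
a,b=plane(W,(309.5,231),.06),plane(W,(306.5,301.5),.045)
print(a,b,np.linalg.norm(a-b),np.degrees(np.arctan2(*(b-a)[[1,0]])))
P=[0.477,-.258,.05];print(proj(W,[P,[.504,-.234,.054],[.437,-.294,.045]]),proj(d["top"],[P,[.504,-.234,.054],[.437,-.294,.045]]))
```

```text
(6, 15, 36, 73) ((23.5, 51.0), (72.0, 35.0), 90.0)
225 None
233 (np.int64(297), np.int64(321))
241 (np.int64(293), np.int64(325))
249 (np.int64(292), np.int64(326))
257 (np.int64(292), np.int64(326))
265 (np.int64(293), np.int64(325))
273 (np.int64(294), np.int64(323))
281 (np.int64(295), np.int64(321))
289 (np.int64(294), np.int64(321))
297 (np.int64(298), np.int64(318))
305 None
[ 0.51034434 -0.22818418  0.06      ] [ 0.43418069 -0.3003744   0.045     ] 0.10600627375214727 -136.5342113334649
[[306.76538777 261.80686595]
 [308.70790446 235.72503688]
 [304.48066894 297.25679   ]] [[275.37780168 265.98179366]
 [264.13412754 253.28131157]
 [292.27657232 284.81295272]]
```

Converted, 0.035 m / 0.75 = 0.0467, -0.034 m / 0.75 = -0.0453.

Call:
step_hand --plan '[{"trans":[-0.0453,0.016,0]},{"trans":[-0.044,0.016,0]},{"trans":[-0.0453,0.0147,0]},{"trans":[0,0,0.0467]},{"trans":[0,0,0.0467]},{"trans":[0,0,0.04]},{},{}]'

```text
time_s: 3.42
ee_pos: [0.4768, -0.2593, 0.1306]
eef_rot: [-179.8, 0.1, 42.8]
contact_force: [0.4, -0.3, 0.8]
gripper_width: 0.0848
grip_force: 0.0
```

Run:
```python
from cell import r, eyes
from h import *
W=eyes.get_image("wrist");print(r.get_obs()["ee_pos"],r.get_obs()["eef_rot"])
cv2.imwrite("pics/wrist2.png",W["frame"][:,:,::-1]);pickle.dump(W,open("d2.pkl","wb"))
print(proj(W,[[.478,-.259,.05]]))
```

```text
[ 0.47802699 -0.2602369   0.13219649] [ 1.79935568e+02 -4.73645243e-03  4.27799277e+01]
[[279.75572154 212.00518527]]
```

View pics/wrist2.png

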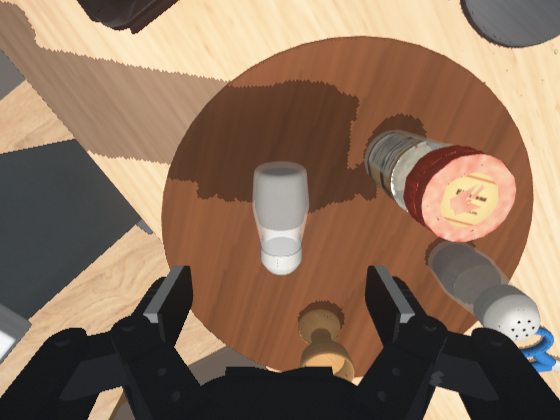

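Centred: the shaker spans rows 162–274 at column 280, and the planned grip point projects to (280,212), about 39 mm from the flat end. I'll shift slightly towards the flat end and descend.

Converted, 0.025 m / 0.75 = 0.0333, 0.003 m / 0.75 = 0.004.

Call:
step_hand --plan '[{"trans":[0.004,0.0007,0.0333]},{"trans":[0,0,0.0333]},{"trans":[0,0,0.0333]},{"trans":[0,0,0.0267]},{},{}]'

```text
time_s: 3.97
ee_pos: [0.4812, -0.2587, 0.0377]
eef_rot: [179.9, -0.0, 42.8]
contact_force: [0.1, -0.8, 0.3]
gripper_width: 0.085
grip_force: 0.0
```

Call:
step_hand --plan '[{},{},{},{},{},{},{},{},{},{}]' --aperture 0.03 --force 30

```text
time_s: 4.8
ee_pos: [0.481, -0.2583, 0.0378]
eef_rot: [179.9, -0.1, 42.7]
contact_force: [0.6, 0.8, 5.4]
gripper_width: 0.0412
grip_force: 29.5
```

Converted, -0.02 m / 0.75 = -0.0267, -0.015 m / 0.75 = -0.02.

Call:
step_hand --plan '[{"trans":[0,0,-0.0067]},{"trans":[0,0,-0.0133]},{"trans":[0,0,-0.02]},{"trans":[0,0,-0.0267]},{"trans":[0,0,-0.0267]},{"trans":[0,0,-0.0267]},{"trans":[0,0,-0.0267]},{"trans":[0,0,-0.0267]},{},{}]' --force 40

```text
time_s: 5.63
ee_pos: [0.4804, -0.2583, 0.1676]
eef_rot: [179.9, -0.1, 42.7]
contact_force: [0.5, -0.6, -1.5]
gripper_width: 0.0405
grip_force: 40.5
```

Run:
```python
from cell import r, eyes
from h import *
d={n:eyes.get_image(n) for n in("wrist","scene")}
pickle.dump(d,open("d3.pkl","wb"))
s=cv2.resize(d["scene"]["frame"][130:340,180:380,::-1],(400,420),interpolation=cv2.INTER_CUBIC)
w=d["wrist"]["frame"][:,120:440,::-1]
cv2.imwrite("pics/lift3.png",np.hstack([s,w]))
```

```text
(no output)
```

View pics/lift3.png

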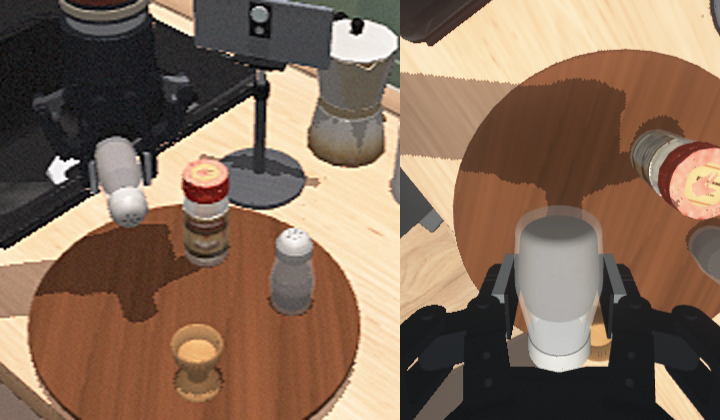

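The shaker is held well: its head tip is at about (128,220) in the scene crop, and the others are all standing. Next I raise it and turn about −146° about the tool z, away from the phone.

Converted, -0.01 m / 0.75 = -0.0133, -7 degrees / 120 = -0.0583.

Call:
step_hand --plan '[{"trans":[0,0,-0.0133],"twist":-0.025},{"trans":[0,0,-0.0133],"twist":-0.0583},{"trans":[0,0,-0.0133],"twist":-0.0583},{"trans":[0,0,-0.0133],"twist":-0.0583},{"trans":[0,0,-0.0133],"twist":-0.0583},{"twist":-0.0583},{"twist":-0.0583},{"twist":-0.0583},{"twist":-0.0583},{"twist":-0.0583}]'

```text
time_s: 6.57
ee_pos: [0.4791, -0.2575, 0.2147]
eef_rot: [-179.8, -0.2, 109.1]
contact_force: [0.9, 0.0, -0.4]
gripper_width: 0.0406
grip_force: 40.6
```

Call:
step_hand --plan '[{"twist":-0.0583},{"twist":-0.0583},{"twist":-0.0583},{"twist":-0.0583},{"twist":-0.0583},{"twist":-0.0583},{"twist":-0.0583},{"twist":-0.0583},{"twist":-0.0583},{"twist":-0.0583}]'

```text
time_s: 7.4
ee_pos: [0.479, -0.2576, 0.2146]
eef_rot: [179.9, -0.2, 179.1]
contact_force: [0.3, -0.3, -0.8]
gripper_width: 0.0405
grip_force: 40.6
```

Call:
step_hand --plan '[{"twist":-0.05},{"twist":-0.0333},{},{},{}]'

```text
time_s: 7.82
ee_pos: [0.4795, -0.2579, 0.2155]
eef_rot: [179.9, -0.1, -171.4]
contact_force: [0.4, 0.3, -0.3]
gripper_width: 0.0406
grip_force: 40.6
```

Run:
```python
from cell import r, eyes
from h import *
d={n:eyes.get_image(n) for n in("top","scene")}
pickle.dump(d,open("d4.pkl","wb"))
c=lambda n,x,y:cv2.resize(d[n]["frame"][y:y+150,x:x+100,::-1],(400,600),interpolation=cv2.INTER_CUBIC)
cv2.imwrite("pics/turn4.png",np.hstack([c("top",235,110),c("scene",210,110)]))
```

```text
(no output)
```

View pics/turn4.png

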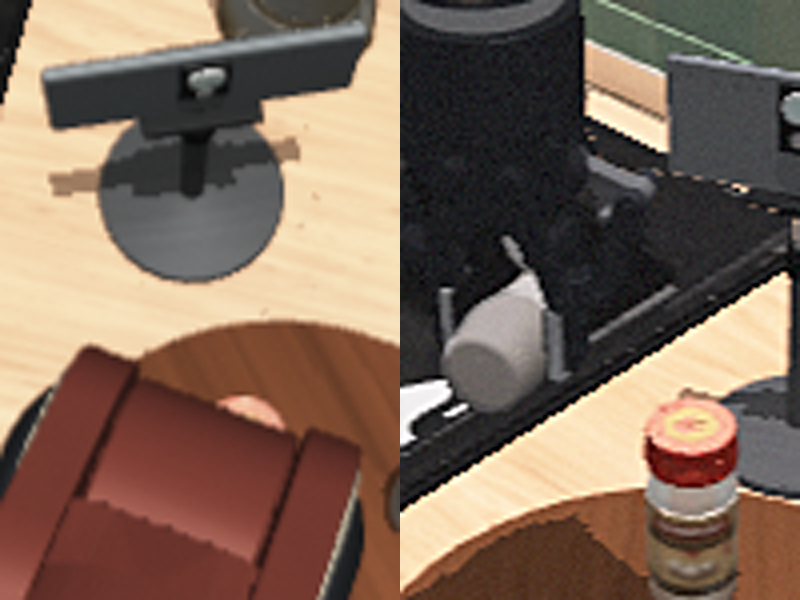

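The top camera's view of the shaker is blocked by the arm. The scene view shows the flat end's centre at about (232.5,203) full-frame. The fingers centre the shaker sideways, so I intersect scene rays with the tool's xz plane: the head from the lift picture, the flat end from this one.

Run:
```python
from h import *
from scipy.spatial.transform import Rotation as Ro
def intool(d,p,pos,yaw):
    R=Ro.from_euler('xyz',[180,0,yaw],degrees=True).as_matrix()
    o,v=ray(d,p); n=R[:,1]; X=o+v*((np.array(pos)-o)@n)/(v@n); return R.T@(X-pos),X
d3=pickle.load(open("d3.pkl","rb"));d4=pickle.load(open("d4.pkl","rb"))
print("head d3",intool(d3["scene"],(245.5,237),[.4804,-.2583,.1676],42.7))
print("flat d4",intool(d4["scene"],(232.5,203),[.4795,-.2579,.2155],-171.4))
print("flat wrist d3",intool(d3["wrist"],(279.5,222),[.4804,-.2583,.1676],42.7)[0]) # degenerate check
s=cv2.resize(d3["scene"]["frame"][190:250,215:265,::-1],(500,600),interpolation=cv2.INTER_CUBIC)
cv2.imwrite("pics/head.png",s)
```

```text
head d3 (array([-5.70022048e-02,  8.13963550e-17, -1.30574390e-02]), array([ 0.43850825, -0.2969566 ,  0.18065744]))
flat d4 (array([ 1.99352588e-02,  1.42557802e-17, -1.01690879e-02]), array([ 0.45978889, -0.26088103,  0.22566909]))
flat wrist d3 [ 5.00984956e-02  3.83094409e-17 -5.78486661e-02]
```

View pics/head.png

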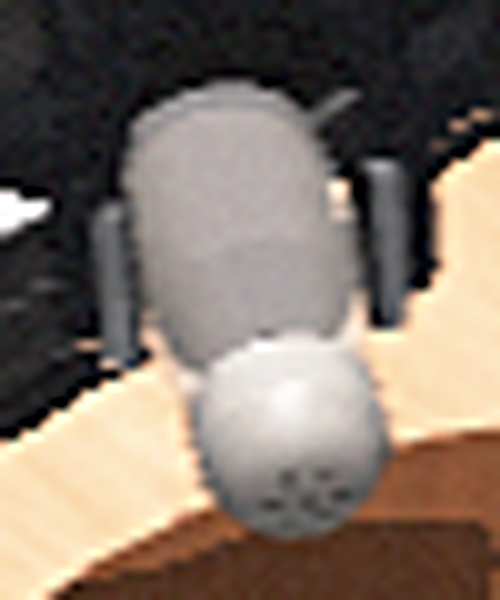

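Converted, -0.02 m / 0.75 = -0.0267, -0.015 m / 0.75 = -0.02.

Call:
step_hand --plan '[{"trans":[-0.0133,-0.0133,-0.0013]},{"trans":[-0.0267,-0.02,-0.0027]},{"trans":[-0.0267,-0.02,-0.0027]},{"trans":[-0.0267,-0.016,-0.0013]},{"trans":[-0.012,-0.008,0]},{},{},{}]'

```text
time_s: 8.58
ee_pos: [0.566, -0.3029, 0.222]
eef_rot: [180.0, -0.1, -171.3]
contact_force: [-0.1, 0.5, -0.8]
gripper_width: 0.0408
grip_force: 40.6
```

Run:
```python
from cell import r, eyes
from h import *
from scipy.spatial.transform import Rotation as Ro
d={n:eyes.get_image(n) for n in("wrist","scene")};o=r.get_obs();print(o["ee_pos"],o["eef_rot"])
pickle.dump((d,o["ee_pos"],o["eef_rot"]),open("d5.pkl","wb"))
def atx(d,p,pos,yaw,x):
    R=Ro.from_euler('xyz',[180,0,yaw],degrees=True).as_matrix();c,v=ray(d,p);c=R.T@(c-pos);v=R.T@v;return c+v*(x-c[0])/v[0]
d3=pickle.load(open("d3.pkl","rb"));d4=pickle.load(open("d4.pkl","rb"))
print("head",atx(d3["scene"],(245.3,239.3),[.4804,-.2583,.1676],42.7,-.053))
print("flat",atx(d4["scene"],(232.5,203),[.4795,-.2579,.2155],-171.4,.037))
c=cv2.resize(d["scene"]["frame"][110:260,220:340,::-1],(480,600),interpolation=cv2.INTER_CUBIC)
w=cv2.resize(d["wrist"]["frame"][:,120:440,::-1],(320,420));w=np.vstack([w,np.zeros((180,320,3),np.uint8)])
cv2.imwrite("pics/fin5.png",np.hstack([c,w]))
```

```text
[ 0.56600583 -0.302976    0.22242761] [ 1.79985615e+02 -5.33593996e-02 -1.71275485e+02]
head [-5.30000000e-02 -8.71070327e-05 -4.56537971e-03]
flat [ 0.037      -0.00896407 -0.02442768]
```

View pics/fin5.png

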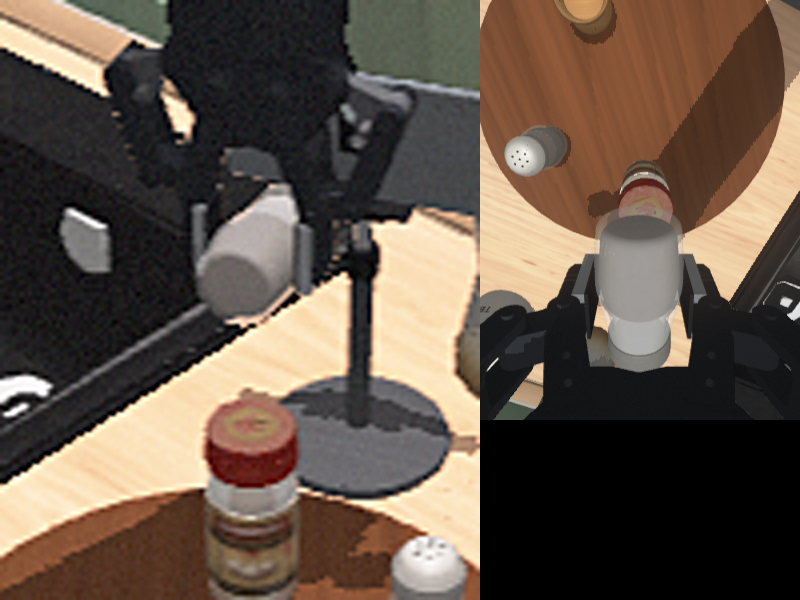

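Run:
```python
from h import *
from scipy.spatial.transform import Rotation as Ro
d,pos,rot=pickle.load(open("d5.pkl","rb"))
R=Ro.from_euler('xyz',rot,degrees=True).as_matrix()
T=lambda X:R.T@(np.array(X)-pos)
print("wcam",T(ray(d["wrist"],(280,210))[0]),"scam",T(ray(d["scene"],(280,210))[0]))
for p in((280,218),(280,228)):
  for q in((279.3,180.5),(278.8,181)):
    X,e=tri(d["wrist"],p,d["scene"],q);print(p,q,T(X),e)
for a in(-.1,0,.1,.2):   # head dip, grip 36 from flat, axis at grip z=-.0125
  ax=np.array([-np.cos(a),0,np.sin(a)]);g=np.array([0,0,-.0125]);up=np.array([-np.sin(a),0,-np.cos(a)])
  f=g-.036*ax;h=g+.054*ax
  pts=[f,f+.019*up,f-.019*up,h,h+.015*up]
  W=[pos+R@x for x in pts]
  print(a,"wrist",proj(d["wrist"],W).round(0)[:,1],"scene",proj(d["scene"],W).round(1)[:3].tolist())
```

```text
wcam [ 0.08382796  0.00068442 -0.14355515] scam [ 0.68370575 -0.24765123 -0.49061726]
(280, 218) (279.3, 180.5) [ 0.03313861 -0.00058818 -0.01909161] 0.004374998989362953
(280, 218) (278.8, 181) [ 0.03296669 -0.00012497 -0.01797554] 0.003328582024770413
(280, 228) (279.3, 180.5) [ 0.02738221  0.00041267 -0.0154578 ] 0.0021566350547231493
(280, 228) (278.8, 181) [ 0.02719392  0.00088005 -0.01434532] 0.00108399531811356
-0.1 wrist [207. 218. 198. 371. 395.] scene [[277.3, 186.4], [276.8, 177.9], [277.9, 194.6]]
0 wrist [209. 226. 196. 363. 388.] scene [[277.3, 184.7], [277.1, 175.6], [277.4, 193.6]]
0.1 wrist [212. 234. 195. 355. 380.] scene [[277.3, 183.0], [277.4, 173.3], [277.1, 192.5]]
0.2 wrist [216. 244. 195. 347. 372.] scene [[277.3, 181.1], [277.9, 171.0], [276.8, 191.1]]
```

The checks agree. Flat end: about 28 mm behind the grasp, 15 mm above the TCP. Head: about 62 mm ahead, 7–12 mm above the TCP. That puts the head at z ≈ 0.23 against the lens at 0.230, nearly level, about 9 cm out and on the lens axis. In the pictures the other things are standing, so I'm handing in.

Call:
step_hand --plan '[{},{},{},{}]'

```text
time_s: 9.02
ee_pos: [0.5668, -0.3033, 0.2225]
eef_rot: [-180.0, -0.0, -171.3]
contact_force: [-0.0, 0.5, -1.8]
gripper_width: 0.0408
grip_force: 40.6
```

```bash
python3 -c "
from cell import r, eyes
print(r.close_job())"
```

```text
the job is handed in; nothing more can be done
None
```

I handed the job in at 9.0 s with the shaker held nearly level on the lens axis, its head pointing at the lens from about 9 cm by my measurements; the other three things were still standing in the pictures, and no verdict was returned.

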